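# Load the numbered nests of a laser-marking fixture in order

### The arm

A 6-joint arm with a two-finger parallel gripper is mounted at the origin on the work surface. World frame = base frame: x ahead of the robot, y to its left, z up, the work surface at z = 0. Lengths are in m, angles in rad, forces in N, time in s.
With the tool pointing down it reaches from about 0.375 to 0.925 m from the base axis. Payload 5.7 kg.
Tool frame: the origin (TCP) lies at the very end of the fingers, on their centre line; the grasp point (between the pads) lies 19 mm behind it (bot.tcp_to_grasp is the z of the grasp point in the tool frame, in m); z points along the fingers, y is the line along which they close (so a half turn about z gives the same grasp; the last joint's range is limited). The gripper opens to 85 mm and grips with 20 to 120 N. Pads are 22 mm wide; open, the fingers measure 114 mm over their backs; the gripper's body (76 mm by 85 mm) begins 54 mm behind the grasp point. The pads swing forward as they close: fully open they stand 13 mm farther back than shut.
Start: joints at [1.027, 0.359, 1.51, -0, 1.272, -0.115], TCP at [0.249, 0.546, 0.231] pointing down, gripper open.
Joint ranges: [-2.97, 2.97], [-1.01, 2.36], [0.21, 2.38], [-0.96, 4.11], [0.2, 2.71], [-2.98, 2.98]. Speed limits (rad/s): [2.39, 2.39, 3.14, 3.14, 3.14, 3.14].

### API

Orientations are given as a unit quaternion [w, x, y, z].
In Python, from plant import bot gives the robot as it stands.
- The arm moves only by the shell command python3 -m creep 'ROWS' [OPENING] [FORCE]. ROWS is a JSON object of lists of equal length, an entry for each row: "xyz": the shift along the tool's x, y, z scaled (see below), a list of three; "dr": the turn, a rotation vector about the tool's x, y, z scaled (see below), a list of three. A call has exactly 8 rows; each row shifts and turns the commanded pose from where the row before left it, along the tool's axes as they then stand; what a row does not reach is not made up. The controller multiplies each number of a shift by 30 mm and each number of a turn by 0.1 rad. A row lasts 1/10 s, in which the tool goes at most 50 mm and 8.59 degrees, less where a joint would pass 70% of its speed; a pose out of reach is approached as far as the arm can. A call with a number of a shift or a turn outside -1 to 1 is refused whole. A call with a gripper value outside its range is refused whole. OPENING is the finger opening in mm, from 0 to 85.4, set as the call begins (- or left out, the last holds). The fingers move at their own pace and stop on an object; FORCE is the grip in N (left out, the last holds). Time passes only in rows, so rows that do not move let the fingers close, or fill a call up. It gives the time, the measured TCP pose, the force, the opening and the grip force at its end, in the units of the state.
- bot.get_obs(): the state, without advancing time (a new reading comes with each control period).
- bot.grab_frame(name): name is "side" or "top" or "wrist"; returns a dict with "color" (480x640x3 uint8, red, green, blue), "z_map" (480x640 float32, m along the optical axis (not along the pixel's ray), 0 where there is no reading), "K" (3x3 intrinsics, pixels), "R" (3x3) and "t" (3): a world point X has camera coordinates R X + t. Camera axes: x right, y down, z forward; pixel columns grow to the right and rows downward; lengths in m; the calibration is good to about 2 mm. The wrist camera is an equidistant fisheye: a pixel r from the principal point sees the ray r / f radians off the axis. A picture is of the moment at which its call begins.
- bot.close_job(): hands the job in; it is judged then, once.
The state is a dict: "time_s": time; "joint_positions": joint angles; "qvel": joint speeds; "tau": joint torques, N m; "position": TCP position; "ee_rot": TCP orientation; "contact_force": force on the tool from outside, world axes, zero at the start; "ft_torque": the same for the moment, N m; "gripper_width": finger opening in m; "gripper_force": force on a finger pad.
Only numpy, scipy, OpenCV 4.12 (cv2) and the standard library are available. Lean on these libraries where they do the work, as an engineer would, in place of code of your own. Each camera call takes 0.05 s, during which the arm holds its last target. There are 200 camera calls.

### The job

Load the laser-marking fixture in marking order: lift the long-rib bracket out of the black carrier and lay it in nest 1 (one screw head on its step), then the plain short-rib bracket in nest 2 (two screw heads), and last the two-boss bracket in nest 3 (three). Lay each one flat on the bottom of its sloping pocket and let go of it before the next; do not drop any, and leave the other things on the table where they are.

Things in the scene. Friction and masses are not known exactly. Their poses are not given: they have to be found in the camera images.
- bracket_long: Aluminium bracket, flat foot 100 (x) x 46 x 8 mm; one upright rib 12 mm thick along x on its middle, its top 44 mm above the underside. The long-rib bracket: its rib is 84 mm long, nearly the whole foot; nothing else on the foot. Same either way round. Origin: centre of the underside, z up. Starts flat in any cavity of the carrier. About 0.2 kg.
- bracket_short: Aluminium bracket, flat foot 100 (x) x 46 x 8 mm; one upright rib 12 mm thick along x on its middle, its top 44 mm above the underside. The plain short-rib bracket: its rib is only 36 mm long; the foot's ends are bare. Same either way round. Origin: centre of the underside, z up. Starts flat in any cavity of the carrier. About 0.15 kg.
- bracket_boss: Aluminium bracket, flat foot 100 (x) x 46 x 8 mm; one upright rib 12 mm thick along x on its middle, its top 44 mm above the underside. The two-boss bracket: its rib is 36 mm long, and a round boss 22 mm across and 12 mm high stands on the foot at each end (x = -34 and +34 mm). Same either way round. Origin: centre of the underside, z up. Starts flat in any cavity of the carrier. About 0.18 kg.
- carrier: Black moulded carrier, fixed, 130 (x) x 244 (y) x 24 mm; three open cavities side by side (y = -82, 0, 82 mm), each 106 x 52 mm and 12 mm deep (floor 12 mm above the table). A foot lies 4 mm below the rim; the ribs stick out. Origin: centre of its underside, on the table. A bracket lying in a nest reaches up to 130 mm above the table.
- pocket1: Steel pocket of nest 1, fixed: inside 106 (x) x 52 mm, walls 10 mm high, 6 thick; floor slopes 30 deg, facing the robot. Nest 1 has one round screw head (13 mm, dark) on the level step behind the pocket's upper end (lower than that wall). Nests stand 82 mm apart on a drilled plate, in any order. Origin: centre of the floor, 67 mm above the table; x up the slope, z square out of the floor.
- pocket2: Steel pocket of nest 2, fixed: inside 106 (x) x 52 mm, walls 10 mm high, 6 thick; floor slopes 30 deg, facing the robot. Nest 2 has two round screw heads (13 mm, dark) on the level step behind the pocket's upper end (lower than that wall). Nests stand 82 mm apart on a drilled plate, in any order. Origin: centre of the floor, 67 mm above the table; x up the slope, z square out of the floor.
- pocket3: Steel pocket of nest 3, fixed: inside 106 (x) x 52 mm, walls 10 mm high, 6 thick; floor slopes 30 deg, facing the robot. Nest 3 has three round screw heads (13 mm, dark) on the level step behind the pocket's upper end (lower than that wall). Nests stand 82 mm apart on a drilled plate, in any order. Origin: centre of the floor, 67 mm above the table; x up the slope, z square out of the floor.
- screwdriver: Screwdriver, 170 mm, lying on the table between the carrier and the plate. Leave alone.
- sleeve: Turned steel sleeve, 40 mm across, 60 mm high, standing on the table; origin at the centre of its foot. Leave alone.
- chuck_key: Dark steel T-shaped chuck key, 90 x 83 mm, 16 mm thick, lying on the table near the robot. Leave alone.
- cleaner: White cleaner bottle, 56 mm across, 150 mm high, standing beyond the work. Leave alone.
- label_roll: Roll of labels, 64 mm across, 24 mm high, lying beyond the work. Leave alone.
- tin: Steel tin, 70 mm across, 70 mm high, standing beyond the work. Leave alone.
Not all that is in view belongs to the job. What is shaped like the bracket_short but orange or pink is not meant. What is shaped like the bracket_long but yellow is not meant.

How it is judged:
By the outcome, as a careful person would: the job done as asked, in the order asked, and still so for the second after the job is handed in, with the robot touching nothing.
It also fails if it takes over 72 s, if anything falls off the work surface, if the arm or the gripper's body presses on something with over 40 N, if the wrist force passes 120 N, or if a joint passes its speed limit or range.

## Working session

There is one attempt and no reset: what is moved stays moved. The work goes in short steps, Python scripts to look and compute and a shell command to move; the robot and the scene stay as the last step left them, time stands still between calls to the robot, and variables do not carry over. Pictures are saved under pics/ and viewed, at most 10 in all, crops included, and the job is handed in when it is done.

```bash
ls; mkdir -p pics; python3 - <<'E'
from plant import bot
import cv2,numpy as np
print(bot.get_obs(), bot.tcp_to_grasp)
for n in("top","side"):
    f=bot.grab_frame(n); cv2.imwrite(f"pics/{n}0.png",f["color"][:,:,::-1]); np.savez(f"pics/{n}0.npz",**f)
    print(n,f["K"],f["R"],f["t"])
E
```

```text
pics
{'time_s': 0.0, 'joint_positions': array([ 1.02689472e+00,  3.59544423e-01,  1.51147071e+00, -3.95827612e-05,
        1.27249564e+00, -1.15093365e-01]), 'qvel': array([ 0.00069268, -0.00111985,  0.0008222 , -0.00132004, -0.0004979 ,
        0.00107014]), 'tau': array([-3.38904902e-04, -5.27621806e+01, -2.78618002e+01, -4.26909264e-04,
        1.33333117e-02, -4.13133898e-05]), 'position': array([0.24912216, 0.54506377, 0.23041556]), 'ee_rot': array([-2.92425314e-04,  2.12759431e-01,  9.77104142e-01, -9.13583673e-04]), 'contact_force': array([-0.38186848, -0.08296081,  0.24083951]), 'ft_torque': array([ 0.04178417, -0.02790296, -0.00738453]), 'gripper_force': 0.0, 'gripper_width': 0.08566876954199538} -0.0187
top [[534.33299793   0.         322.86415037]
 [  0.         534.33299793 241.44321742]
 [  0.           0.           1.        ]] [[-0.02709004 -0.99956474  0.0116813 ]
 [-0.98288439  0.0245042  -0.18258645]
 [ 0.18222074 -0.01642764 -0.98312041]] [7.65470265e-04 5.57400846e-01 1.19448320e+00]
side [[512.21885613   0.         313.85426203]
 [  0.         512.21885613 240.95756635]
 [  0.           0.           1.        ]] [[ 0.99931191 -0.03700728 -0.00248493]
 [-0.02797804 -0.70811943 -0.70553817]
 [ 0.02435042  0.70512221 -0.70866757]] [-0.55271644  0.0472627   1.28146037]
```

View pics/top0.png

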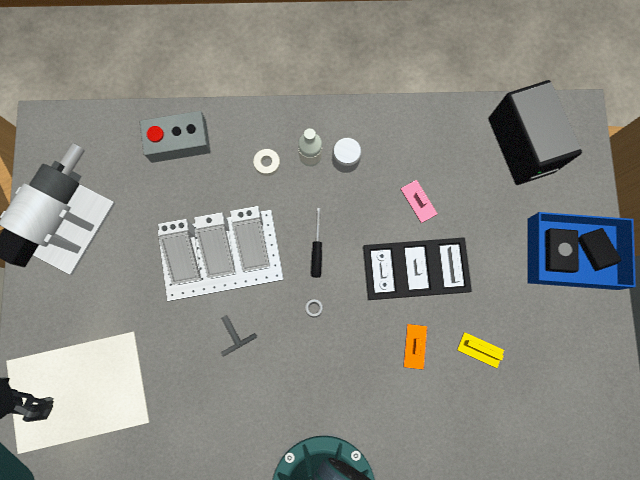

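View pics/side0.png

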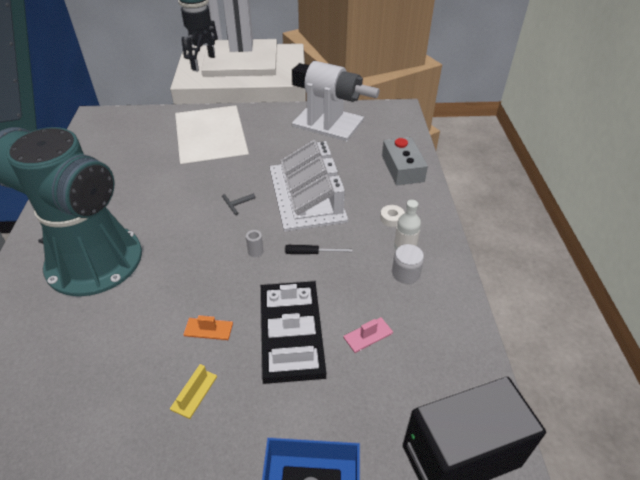

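```bash
cat > h.py <<'E'
import numpy as np,cv2
def world(f):
    z=f["z_map"]; v,u=np.indices(z.shape); K=f["K"]
    c=np.stack([(u-K[0,2])/K[0,0]*z,(v-K[1,2])/K[1,1]*z,z],-1)
    return (c-f["t"])@f["R"]   # R^T(c-t)
def rayz(f,uv,z):
    uv=np.atleast_2d(uv); K=f["K"]; d=np.c_[(uv-K[[0,1],2])/[K[0,0],K[1,1]],np.ones(len(uv))]@f["R"]
    o=-f["R"].T@f["t"]; return o+d*((z-o[2])/d[:,2])[:,None]
E
python3 - <<'E'
from h import *
T=dict(np.load("pics/top0.npz")); S=dict(np.load("pics/side0.npz"))
c=T["color"][:,:,::-1]
a=cv2.resize(c[195:310,150:290],None,fx=4,fy=4,interpolation=cv2.INTER_CUBIC)
cs=S["color"][:,:,::-1]; b=cv2.resize(cs[130:235,265:355],None,fx=2.6,fy=2.6,interpolation=cv2.INTER_CUBIC)
im=np.zeros((460,800,3),np.uint8); im[:a.shape[0],:a.shape[1]]=a; im[:b.shape[0],560:560+b.shape[1]]=b[:460,:240]
cv2.imwrite("pics/crop1.png",im)
# carrier
hsv=cv2.cvtColor(c,cv2.COLOR_BGR2HSV); g=hsv[...,2]
m=np.zeros(g.shape,np.uint8); m[225:310,350:485]=(g[225:310,350:485]<60)*255
cn=max(cv2.findContours(m,cv2.RETR_EXTERNAL,2)[0],key=cv2.contourArea)
box=cv2.boxPoints(cv2.minAreaRect(cn)); w=rayz(T,box,.024); print("carrier corners",w.round(4).tolist(), w.mean(0), np.linalg.norm(w-np.roll(w,1,0),axis=1))
for n,f in(("top",T),("side",S)):
    P=world(f); cy=w.mean(0)
    near=(abs(P[...,0]-cy[0])<.07)&(abs(P[...,1]-cy[1])<.125)
    print(n,"table z",np.median(P[(abs(P[...,0]-.45)<.03)&(abs(P[...,1])<.03)][:,2]))
    r=(near&(P[...,2]>.048)).astype(np.uint8)
    k,l,st,_=cv2.connectedComponentsWithStats(r)
    for i in range(1,k):
        if st[i,4]<15: continue
        q=P[l==i]; rc=cv2.minAreaRect((q[:,:2]*1000).astype(np.float32)); print(n,"rib",st[i,4],rc,np.median(q[:,2]))
# bracket feet by brightness
m=np.zeros(g.shape,np.uint8); m[240:300,365:470]=(g[240:300,365:470]>110)*255
for cn in cv2.findContours(m,cv2.RETR_EXTERNAL,2)[0]:
    if cv2.contourArea(cn)<300: continue
    rc=cv2.minAreaRect(cn); w=rayz(T,cv2.boxPoints(rc),.020); e=w-np.roll(w,1,0); L=np.linalg.norm(e,axis=1); d=e[L.argmax()]; print("foot",w.mean(0).round(4),L.round(4),np.degrees(np.arctan2(d[1],d[0])))
# pocket points
P=world(T); x,y,z=P[...,0],P[...,1],P[...,2]
roi=np.zeros(g.shape,bool); roi[195:310,150:290]=1
np.set_printoptions(linewidth=220,suppress=True)
print("z map mm"); print((P[200:305:5,155:288:5,2]*1000).round().astype(int))
print(P[205,250],P[250,215])
E
```

```text
carrier corners [[0.5512, -0.109, 0.024], [0.5647, -0.3578, 0.024], [0.4338, -0.3579, 0.024], [0.4212, -0.1138, 0.024]] [ 0.49274772 -0.23459984  0.024     ] [0.13009725 0.24911143 0.13091949 0.24445695]
top table z -0.00019094394640359596
top rib 213 ((497.5690612792969, -316.4457702636719), (83.1463851928711, 13.135035514831543), 2.378237724304199) 0.055495341150071646
top rib 91 ((494.65570068359375, -232.88967895507812), (35.818939208984375, 12.110832214355469), 1.5802156925201416) 0.055814762975498096
top rib 87 ((489.451171875, -151.76173400878906), (35.875152587890625, 11.928709030151367), 2.351259469985962) 0.05553355678123043
side table z 0.0016030032789080533
side rib 110 ((488.66827392578125, -154.10406494140625), (35.14994430541992, 15.96981143951416), 6.624841690063477) 0.05556583807721026
side rib 117 ((493.7602233886719, -233.83619689941406), (35.28937530517578, 15.754948616027832), 5.442846775054932) 0.05603466398536055
side rib 301 ((496.96331787109375, -318.33233642578125), (82.74274444580078, 15.965519905090332), 4.12639045715332) 0.056064829707614124
foot [ 0.4896
[... 2508 characters left out ...]
 11   10   12   11   12   13    9   13   11   14   15   12   12    7   -2]
 [   1    1   14   14   12   13    9   14   16   11    9   12   14   12    9   11   10   10   10    9   -1    4   -1   -3   -2    0    2]
 [   0    3    3   14   11   14   12    6   14   16   12   14   11    9    7   -4   -2    3   -3   -1   -1   -1    0    3   -4    0    1]
 [   1    5    1   12   14   14   15   10   12    2   -3   -3   -1   -3   -4    2    1    1    1    0    1   -1   -1    5    0   -2   -5]
 [  -1   -3    1   11   -4    0   -5    2    3   -3    0   -2   -2   -1   -5    0   -2   -1    3   -2    2   -2   -3    1   -4   -2   -4]]
[ 0.66365767  0.16254701 -0.00553372] [0.53995958 0.23329274 0.07046746]
```

View pics/crop1.png

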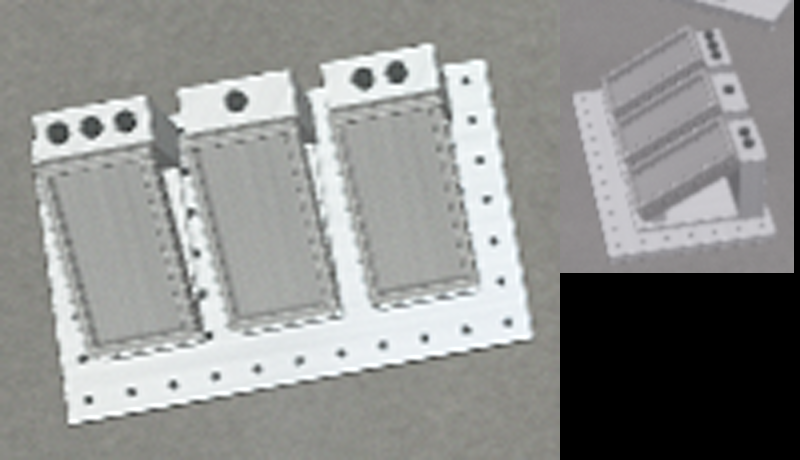

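```bash
cat >> h.py <<'E'
from scipy.spatial.transform import Rotation as Ro
from scipy.optimize import fsolve
def Rtool(yaw_deg,tilt=0):  # tool x along -(bracket x); tool z into the floor
    y=np.radians(yaw_deg); a=np.radians(tilt)
    B=Ro.from_euler('ZY',[y,-a]).as_matrix()  # bracket frame, x up the slope
    return B@np.diag([-1,1,-1.]),B
def pose(bot):
    o=bot.get_obs(); return np.array(o["position"]),Ro.from_quat(np.roll(o["ee_rot"],-1)).as_matrix(),o
def plan(p,R,p2,R2,N):
    """print straight shift (axes of R), turn, and N equal combined rows, in row units"""
    s=R.T@(p2-p)/.03; w=Ro.from_matrix(R.T@R2).as_rotvec()/.1
    def f(q):
        x,A=p.copy(),R
        for _ in range(N): x=x+A@q*.03; A=A@Ro.from_rotvec(w/N*.1).as_matrix()
        return x-p2
    q=fsolve(f,s/N)
    print("total shift",s.round(2),"turn",w.round(2),"| per row N=%d"%N,q.round(3),(w/N).round(3), "shift in target axes",(R2.T@(p2-p)/.03).round(2))
E
python3 - <<'E'
from h import *
np.set_printoptions(suppress=True,precision=4,linewidth=200)
T=dict(np.load("pics/top0.npz")); S=dict(np.load("pics/side0.npz"))
c=T["color"][:,:,::-1].copy(); g=cv2.cvtColor(c,cv2.COLOR_BGR2GRAY)
P=world(T)
print("gray samples", g[250,[165,180,195,205,215,235]], g[225,195:235])
# grey pocket mask : height-cut + not white
seeds={3:(181,260),1:(214,250),2:(250,243)}
for n,(u,v) in seeds.items():
    m=np.zeros(g.shape,np.uint8); m[v-45:v+45,u-30:u+30]=((g<205)&(P[...,2]>.03)&(P[...,2]<.3))[v-45:v+45,u-30:u+30]
    q=P[v-15:v+16,u-8:u+9].reshape(-1,3); q=q[abs(q[:,2]-.067)<.04]; ce=q.mean(0); nn=np.linalg.svd(q-ce)[2][2]; nn*=np.sign(nn[2])
    print(n,"floor normal tilt",np.degrees(np.arccos(nn[2])),"az",np.degrees(np.arctan2(-nn[1],-nn[0])),"z=.067 at x",ce[0]+(.067-ce[2])*1.732,ce)
# screw heads
hh=(g<80).astype(np.uint8); hh[:200]=0;hh[300:]=0;hh[:,:150]=0;hh[:,290:]=0
k,l,st,cc=cv2.connectedComponentsWithStats(hh)
for i in range(1,k):
    if st[i,4]>=9 and cc[i,1]<240: print("screw",cc[i],st[i,4],rayz(T,cc[i],.094)[0])
# plate corners at z=.012
m=np.zeros(g.shape,np.uint8); m[195:310,150:290]=(g[195:310,150:290]>150)*255
cn=max(cv2.findContours(cv2.morphologyEx(m,cv2.MORPH_CLOSE,np.ones((5,5))),cv2.RETR_EXTERNAL,2)[0],key=cv2.contourArea)
q=cv2.approxPolyDP(cv2.convexHull(cn),4,True)[:,0]; print("plate hull",q.tolist()); print(rayz(T,q.astype(float),.012))
from plant import bot
p,R,o=pose(bot); R2,_=Rtool(2.7)
plan(p,R,np.array([.40,.30,.25]),R2,6)
E
python3 - <<'E'
import cv2,numpy as np
c=cv2.imread("pics/top0.png")[195:310,150:290]
g=cv2.cvtColor(c,cv2.COLOR_BGR2GRAY)
print(g[50,5:135].tolist())
print(g[20:95,63].tolist())
E
```

```text
gray samples [141 161 243 166 163 235] [242 235 234 235 234 232 231 233 234 233 232 232 235 238 237 237 225 195 184 171 144 130 137 140 138 132 144 164 139 107 123 124 120 167 230 242 229 179 173 192]
3 floor normal tilt 31.059899974927585 az 6.132755494666656 z=.067 at x 0.5270425821829701 [0.5199 0.3121 0.0629]
1 floor normal tilt 30.09756863166758 az 9.086129754990736 z=.067 at x 0.5397998117735535 [0.5404 0.2361 0.0674]
2 floor normal tilt 30.687917213886106 az 10.883862531672579 z=.067 at x 0.5526358023933604 [0.5545 0.1538 0.0681]
screw [164.6364 228.0909] 11 [0.5888 0.3425 0.094 ]
plate hull [[271, 210], [284, 263], [279, 283], [167, 300], [159, 223], [254, 206]]
[[0.6453 0.1095 0.012 ]
 [0.5145 0.0797 0.012 ]
 [0.467  0.0922 0.012 ]
 [0.4337 0.3556 0.012 ]
 [0.6196 0.3797 0.012 ]
 [0.6564 0.1507 0.012 ]]
total shift [-7.97 -5.34 -0.64] turn [-0.02 -0.01 -4.76] | per row N=6 [-1.137 -1.145 -0.107] [-0.003 -0.001 -0.793] shift in target axes [-4.64 -8.4  -0.65]
[139, 139, 142, 139, 110, 172, 180, 167, 147, 129, 156, 166, 163, 166, 163, 161, 163, 164, 162, 162, 169, 165, 159, 16
[... 208 characters left out ...]
160, 161, 164, 164, 168, 162, 163, 173, 129, 148, 178, 226, 237, 238, 237, 240, 218, 173, 185, 157, 153, 168, 165, 162, 167, 167, 161, 164, 166, 168, 167, 163, 160, 165, 166, 162, 162, 162, 161, 162, 165, 166, 158, 162, 173, 141, 219, 239, 238, 240, 209, 121, 181, 237, 242, 241, 250, 202, 135, 136, 144, 143, 135, 135, 134]
[236, 234, 235, 233, 237, 234, 233, 230, 234, 237, 184, 137, 186, 173, 177, 161, 162, 162, 160, 161, 159, 158, 164, 159, 159, 161, 163, 165, 166, 167, 165, 164, 166, 166, 169, 164, 167, 167, 167, 168, 166, 166, 165, 168, 166, 170, 167, 170, 165, 168, 167, 169, 170, 172, 173, 169, 170, 170, 150, 150, 170, 182, 231, 164, 242, 232, 229, 228, 228, 230, 236, 198, 146, 224, 236]
```

```bash
python3 -m creep '{"xyz":[[0,0,-0.3],[0,0,-0.3],[0,0,-0.3],[0,0,-0.3],[0,0,-0.3],[0,0,-0.2],[-0.5,-1,0],[-0.5,-1,0]],"dr":[[0,0,-0.8],[0,0,-0.8],[0,0,-0.8],[0,0,-0.8],[0,0,-0.8],[0,0,-0.76],[0,0,0],[0,0,0]]}' 50
python3 -m creep '{"xyz":[[-0.5,-1,0],[-0.5,-1,0],[-0.5,-1,0],[-0.5,-1,0],[-0.5,-1,0],[-0.5,-1,0],[-0.5,-1,0],[-0.5,-1,0]],"dr":[[0,0,0],[0,0,0],[0,0,0],[0,0,0],[0,0,0],[0,0,0],[0,0,0],[0,0,0]]}'
python3 - <<'E'
from plant import bot
from h import *
f=bot.grab_frame("wrist"); cv2.imwrite("pics/w1.png",f["color"][:,:,::-1]); np.savez("pics/w1.npz",**f)
p,R,o=pose(bot); print(p,R.round(3),o["joint_positions"],f["K"],"cam",-f["R"].T@f["t"],f["R"])
E
```

```text
time_s: 0.9
position: [0.2821, 0.4868, 0.2819]
ee_rot: [-0.0, -0.025, 1.0, -0.0]
contact_force: [0.3, -0.5, 0.2]
gripper_width: 0.0503
gripper_force: 0.0
time_s: 1.7
position: [0.4136, 0.2517, 0.282]
ee_rot: [-0.0, -0.024, 1.0, -0.0]
contact_force: [0.4, 0.8, 0.5]
gripper_width: 0.0501
gripper_force: 0.0
[0.41599629 0.24798931 0.28201843] [[-0.999 -0.046  0.001]
 [-0.046  0.999 -0.004]
 [-0.001 -0.004 -1.   ]] [ 0.39804555  0.14393397  1.67833941 -0.00428205  1.31958467 -1.21769123] [[371.64829954   0.         316.41335841]
 [  0.         371.64829954 236.4071284 ]
 [  0.           0.           1.        ]] cam [0.33606464 0.24763453 0.42473928] [[-0.0468696   0.99890042 -0.00109325]
 [ 0.95201335  0.04500093  0.30273009]
 [ 0.30244641  0.01314805 -0.9530757 ]]
```

View pics/w1.png

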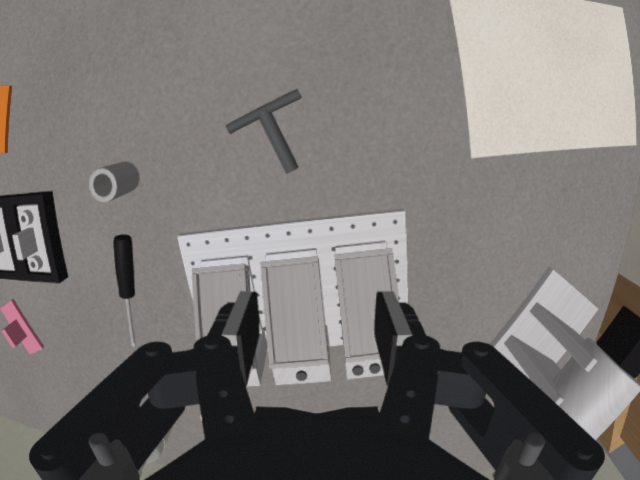

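```bash
python3 - <<'E'
import cv2
c=cv2.imread("pics/w1.png")[240:400,255:405]
cv2.imwrite("pics/w1c.png",cv2.resize(c[:118],None,fx=5,fy=5,interpolation=cv2.INTER_CUBIC))
E
```

```text
(no output)
```

View pics/w1c.png

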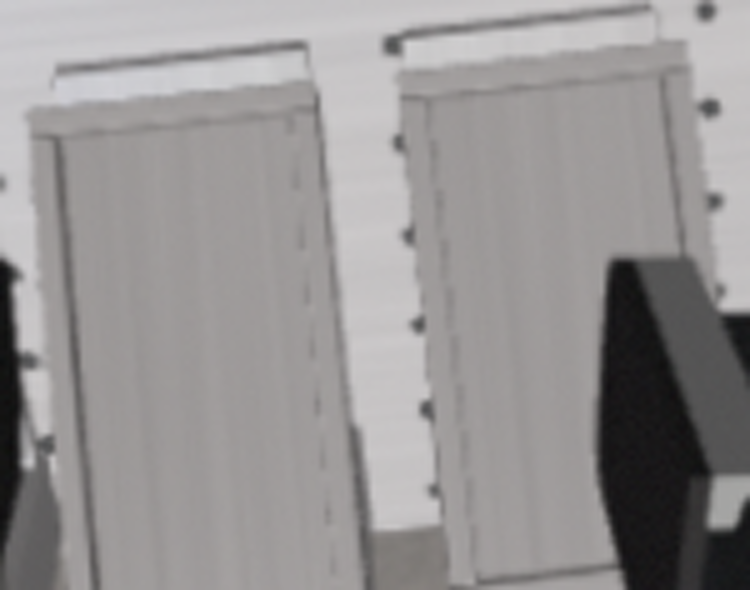

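```bash
cat >> h.py <<'E'
def fray(f,uv):
    K=f["K"]; d=(np.atleast_2d(uv)-K[[0,1],2])/K[0,0]; th=np.linalg.norm(d,axis=1,keepdims=True)
    r=np.c_[d/th*np.sin(th),np.cos(th)]@f["R"]; return -f["R"].T@f["t"],r
E
python3 - <<'E'
from h import *
from scipy.optimize import least_squares
np.set_printoptions(suppress=True,precision=4,linewidth=200)
f=dict(np.load("pics/w1.npz"))
obs=[(29,109,0,-59,-32),(315,82,0,-59,32),(75,590,0,None,-32),(364,590,0,None,32),(52,350,0,None,-32),
     (400,72,82,-59,-32),(688,42,82,-59,32),(452,585,82,None,-32)]
uv=np.array([(255+(a+.5)/5-.5,240+(b+.5)/5-.5) for a,b,*_ in obs]); o,r=fray(f,uv)
def res(q,full=False):
    B=Rtool(np.degrees(q[2]),30)[1]; yw=np.array([-np.sin(q[2]),np.cos(q[2]),0]); out=[]
    for ri,(a,b,dy,lx,ly) in zip(r,obs):
        c=np.array([q[0],q[1],.067])+yw*dy/1000; pt=c+B[:,2]*.01
        X=o+ri*((pt-o)@B[:,2])/(ri@B[:,2]); l=B.T@(X-c)*1000
        out+= [l[1]-ly]+([l[0]-lx] if lx else [])
    return np.array(out)
s=least_squares(res,[.54,.236,.15]); print(s.x[:2],np.degrees(s.x[2]),s.fun.round(1))
# top-camera cross-check: screw midline
T=dict(np.load("pics/top0.npz"))
sc=np.array([[236,100],[91.5,126.5],[380,75]])/4+[150,195]
w=rayz(T,sc,.094); ps=s.x[2]
for n,X,dy in zip((1,3,2),w,(0,82,-82)):
    c=s.x[:2]+np.array([-np.sin(ps),np.cos(ps)])*dy/1000; d=X[:2]-c
    print("nest",n,"centre",c,"screw local",np.cos(ps)*d[0]+np.sin(ps)*d[1],-np.sin(ps)*d[0]+np.cos(ps)*d[1])
from plant import bot
p,R,_=pose(bot); R2,B=Rtool(2.7)
plan(p,R,np.array([.498,-.3175,.15]),R2,19)
E
```

```text
[0.5388 0.2331] 9.158856036020477 [-0.  -0.5 -0.6  0.1  1.2 -0.9  0.9  0.  -0.1 -0.4  0.3 -0.2]
nest 1 centre [0.5388 0.2331] screw local 0.06701228714861954 -0.0006873694594204012
nest 3 centre [0.5257 0.314 ] screw local 0.06675208433034378 -0.0005658400169771538
nest 2 centre [0.5518 0.1521] screw local 0.0664632994372448 -0.0009053109734621506
total shift [ -1.86 -18.94   4.48] turn [-0.04  0.01 -0.01] | per row N=19 [-0.097 -0.997  0.234] [-0.002  0.001 -0.001] shift in target axes [ -1.84 -18.96   4.4 ]
```

```bash
python3 -m creep '{"xyz":[[-0.1,-1,0],[-0.1,-1,0],[-0.1,-1,0],[-0.1,-1,0],[-0.1,-1,0],[-0.1,-1,0],[-0.1,-1,0],[-0.1,-1,0]],"dr":[[0,0,0],[0,0,0],[0,0,0],[0,0,0],[0,0,0],[0,0,0],[0,0,0],[0,0,0]]}'
python3 -m creep '{"xyz":[[-0.1,-1,0.2],[-0.1,-1,0.3],[-0.1,-1,0.3],[-0.1,-1,0.3],[-0.1,-1,0.5],[-0.1,-1,0.5],[-0.1,-1,0.5],[-0.1,-1,0.5]],"dr":[[0,0,0],[0,0,0],[0,0,0],[0,0,0],[0,0,0],[0,0,0],[0,0,0],[0,0,0]]}'
python3 -m creep '{"xyz":[[-0.1,-1,0.5],[-0.1,-1,0.5],[-0.1,-0.96,0.3],[0,0,0],[0,0,0],[0,0,0],[0,0,0],[0,0,0]],"dr":[[0,0,0],[0,0,0],[0,0,0],[0,0,0],[0,0,0],[0,0,0],[0,0,0],[0,0,0]]}'
python3 - <<'E'
from plant import bot
from h import *
f=bot.grab_frame("wrist"); cv2.imwrite("pics/w2.png",f["color"][:,:,::-1]); np.savez("pics/w2.npz",**f)
p,R,o=pose(bot); R2,B=Rtool(2.7)
plan(p,R,np.array([.498,-.3175,.026]),R2,5)
print(p,-f["R"].T@f["t"])
E
```

```text
time_s: 2.55
position: [0.4485, 0.0134, 0.2821]
ee_rot: [-0.0, -0.024, 1.0, 0.0]
contact_force: [0.1, -0.3, 0.2]
gripper_width: 0.0501
gripper_force: 0.0
time_s: 3.35
position: [0.4839, -0.2251, 0.1884]
ee_rot: [-0.0, -0.024, 1.0, 0.0]
contact_force: [0.1, 0.0, -1.0]
gripper_width: 0.05
gripper_force: 0.0
time_s: 4.15
position: [0.4974, -0.3116, 0.1508]
ee_rot: [0.0, -0.024, 1.0, -0.0]
contact_force: [-0.1, -0.3, 0.2]
gripper_width: 0.0499
gripper_force: 0.0
total shift [-0.01 -0.19  4.16] turn [-0.    0.    0.01] | per row N=5 [-0.002 -0.038  0.832] [-0.001  0.001  0.002] shift in target axes [-0.01 -0.19  4.16]
[ 0.49734933 -0.31175059  0.15077038] [ 0.41963838 -0.31572965  0.29346605]
```

View pics/w2.png

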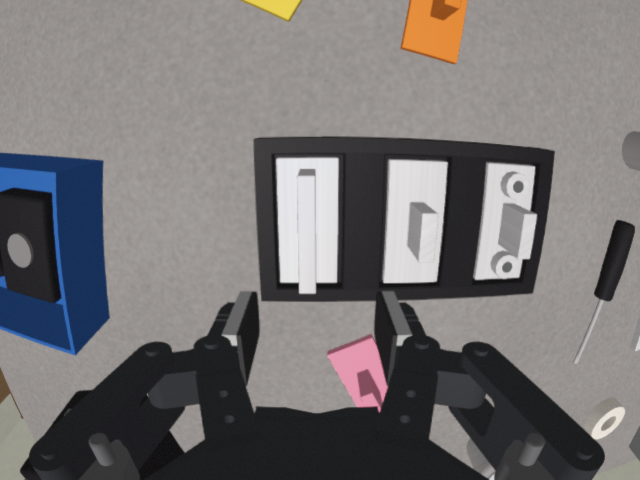

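```bash
python3 - <<'E'
from h import *
np.set_printoptions(suppress=True,precision=4,linewidth=200)
f=dict(np.load("pics/w2.npz")); g=cv2.cvtColor(f["color"],cv2.COLOR_RGB2GRAY)
m=np.zeros(g.shape,np.uint8); m[145:290,265:545]=(g[145:290,265:545]>130)*255
m=cv2.morphologyEx(m,cv2.MORPH_OPEN,np.ones((5,5)))
for cn in cv2.findContours(m,cv2.RETR_EXTERNAL,2)[0]:
    if cv2.contourArea(cn)<2000: continue
    o,r=fray(f,cn[:,0].astype(float)); X=o+r*((.02-o[2])/r[:,2])[:,None]
    rc=cv2.minAreaRect((X[:,:2]*1000).astype(np.float32)); print(rc, "x",X[:,0].min(),X[:,0].max())
for n,y in(("long",(296,316)),):
    for u,v in((307,173),(307,293),(298,230),(315,230)):
        o,r=fray(f,(u,v)); print((u,v),(o+r*((.056-o[2])/r[:,2])[:,None])[0])
E
```

```text
((487.4481201171875, -150.86439514160156), (100.28434753417969, 55.21424102783203), 2.9615700244903564) x 0.436819506435052 0.5385282167887984
((492.75579833984375, -235.59344482421875), (100.21560668945312, 46.92475128173828), 2.938093900680542) x 0.44180045020676595 0.5431210469258805
((498.9450988769531, -319.089599609375), (106.1222915649414, 45.996620178222656), 2.9524588584899902) x 0.4450475098952127 0.5523176233600364
(307, 173) [ 0.4528 -0.3205  0.056 ]
(307, 293) [ 0.5377 -0.317   0.056 ]
(298, 230) [ 0.4913 -0.3249  0.056 ]
(315, 230) [ 0.4908 -0.3135  0.056 ]
```

```bash
Z='unused'; python3 -m creep '{"xyz":[[0.04,-0.2,0.5],[0,0,0.8],[0,0,0.8],[0,0,0.8],[0,0,0.8],[0,0,0.46],[0,0,0],[0,0,0]],"dr":[[0,0,0],[0,0,0],[0,0,0],[0,0,0],[0,0,0],[0,0,0],[0,0,0],[0,0,0]]}'
python3 -m creep '{"xyz":[[0,0,0],[0,0,0],[0,0,0],[0,0,0],[0,0,0],[0,0,0],[0,0,0],[0,0,0]],"dr":[[0,0,0],[0,0,0],[0,0,0],[0,0,0],[0,0,0],[0,0,0],[0,0,0],[0,0,0]]}' 5 60
```

```text
time_s: 5.0
position: [0.4963, -0.3186, 0.0255]
ee_rot: [-0.0, -0.024, 1.0, 0.0]
contact_force: [0.2, -0.5, 0.2]
gripper_width: 0.0499
gripper_force: 0.0
time_s: 5.8
position: [0.4971, -0.3191, 0.0267]
ee_rot: [0.001, -0.024, 1.0, -0.001]
contact_force: [-0.2, -0.4, 7.0]
gripper_width: 0.0111
gripper_force: 59.6
```

```bash
python3 -m creep '{"xyz":[[0,0,-0.2],[0,0,-0.5],[0,0,-1],[0,0,-1],[0,0,-1],[0.06,0.5,-1],[0.06,1,-0.7],[0.06,1,-0.5]],"dr":[[0,0,0],[0,0,0],[0,0,0],[0,0,0],[0,0,0],[0,0,0],[0,0,0],[0,0,0]]}'
python3 -m creep '{"xyz":[[0.06,1,-0.25],[0.06,1,-0.25],[0.06,1,-0.25],[0.06,1,-0.25],[0.06,1,-0.25],[0.06,1,-0.25],[0.06,1,-0.25],[0.06,1,-0.25]],"dr":[[0,0,0],[0,0,0],[0,0,0],[0,0,0],[0,0,0],[0,0,0],[0,0,0],[0,0,0]]}'
python3 -m creep '{"xyz":[[0.06,1,0],[0.06,1,0],[0.06,1,0],[0.06,1,0],[0.06,1,0],[0.06,1,0],[0.06,1,0],[0,0.5,0]],"dr":[[0,0,0],[0,0,0],[0,0,0],[0,0,0],[0,0,0],[0,0,0],[0,0,0],[0,0,0]]}'
python3 - <<'E'
from plant import bot
from h import *
p,R,o=pose(bot); R2,B=Rtool(9.1,30); print(p,o["gripper_width"])
c=np.array([.5388,.2331,.067]); plan(p,R,c+B[:,2]*.0947,R2,8)
E
```

```text
time_s: 6.6
position: [0.4874, -0.2435, 0.2043]
ee_rot: [0.001, -0.023, 1.0, -0.001]
contact_force: [0.5, -0.7, -2.2]
gripper_width: 0.0112
gripper_force: 58.7
time_s: 7.4
position: [0.4607, -0.0035, 0.2628]
ee_rot: [-0.0, -0.024, 1.0, 0.0]
contact_force: [0.5, 0.5, -1.7]
gripper_width: 0.011
gripper_force: 58.7
time_s: 8.2
position: [0.4373, 0.2214, 0.2625]
ee_rot: [-0.0, -0.024, 1.0, 0.0]
contact_force: [0.5, 0.1, -1.5]
gripper_width: 0.011
gripper_force: 58.7
[0.43725862 0.2213797  0.26246261] 0.011024308736489057
total shift [-1.83  0.05  3.78] turn [-0.28 -5.24 -1.08] | per row N=8 [-0.117 -0.009  0.518] [-0.035 -0.655 -0.135] shift in target axes [ 0.31 -0.15  4.19]
```

```bash
python3 -m creep '{"xyz":[[0,0,0],[0,0,0],[0,0,0],[0,0,0],[0,0,0],[0,0,0],[0,0,0],[0,0,0]],"dr":[[-0.035,-0.655,-0.135],[-0.035,-0.655,-0.135],[-0.035,-0.655,-0.135],[-0.035,-0.655,-0.135],[-0.035,-0.655,-0.135],[-0.035,-0.655,-0.135],[-0.035,-0.655,-0.135],[-0.035,-0.655,-0.135]]}'
python3 -m creep '{"xyz":[[0.15,-0.07,0.8],[0.15,-0.07,0.8],[0,0,0.8],[0,0,0.8],[0,0,0],[0,0,0],[0,0,0],[0,0,0]],"dr":[[0,0,0],[0,0,0],[0,0,0],[0,0,0],[0,0,0],[0,0,0],[0,0,0],[0,0,0]]}'
python3 - <<'E'
from plant import bot
from h import *
f=bot.grab_frame("wrist"); cv2.imwrite("pics/w3.png",f["color"][:,:,::-1]); np.savez("pics/w3.npz",**f)
p,R,o=pose(bot); R2,B=Rtool(9.1,30); print(p,o["gripper_width"],o["joint_positions"])
c=np.array([.5388,.2331,.067]); plan(p,R,c+B[:,2]*.0147,R2,4)
E
```

```text
time_s: 9.0
position: [0.4374, 0.2191, 0.2624]
ee_rot: [0.259, -0.076, 0.963, 0.02]
contact_force: [0.8, -1.1, -1.7]
gripper_width: 0.0112
gripper_force: 58.8
time_s: 9.8
position: [0.4789, 0.2217, 0.1761]
ee_rot: [0.259, -0.076, 0.963, 0.02]
contact_force: [0.8, -0.6, -1.5]
gripper_width: 0.0109
gripper_force: 58.7
[0.47898785 0.2216871  0.17609941] 0.010793834230047802 [ 0.38227337  0.15599283  2.14094186 -0.33628607  0.34758121 -1.05853323]
total shift [0.07 0.06 3.67] turn [-0.01  0.03 -0.01] | per row N=4 [0.017 0.016 0.918] [-0.003  0.007 -0.002] shift in target axes [0.06 0.06 3.67]
```

View pics/w3.png

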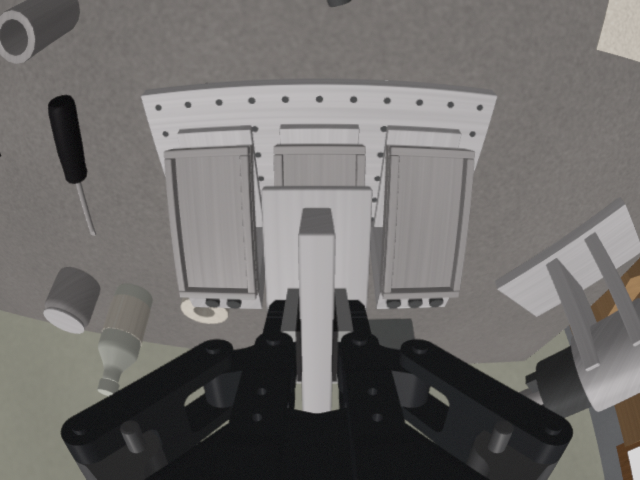

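```bash
cat >> h.py <<'E'
def local(f,uv,c,B,h):
    o,r=fray(f,uv); pt=c+B[:,2]*h; X=o+r*(((pt-o)@B[:,2])/(r@B[:,2]))[:,None]; return ((X-c)@B*1000).round(1)
E
python3 - <<'E'
from h import *
f=dict(np.load("pics/w3.npz")); R2,B=Rtool(9.15,30)
p=np.array([.47899,.22169,.1761]); u=p-B[:,2]*.0147
print("foot end top corners, want (-50,-+23)",local(f,[(264.5,188.5),(371,188.5),(263.5,240),(372,240)],u,B,.008).tolist())
ps=np.radians(9.15); yw=np.array([-np.sin(ps),np.cos(ps),0])
for n,dy,uv in((1,0,[(275,147),(365,147)]),(2,-82,[(165,151),(252,148)]),(3,82,[(388,149),(475,152)])):
    c=np.array([.5388,.2331,.067])+yw*dy/1000
    print(n,"want (-59,-+32)",local(f,uv,c,B,.010).tolist())
g=cv2.cvtColor(f["color"],cv2.COLOR_RGB2GRAY)
print(g[180:200,290].tolist(),g[135:160,320].tolist(),g[215,255:285].tolist(),g[215,360:380].tolist(),g[155,270:285].tolist(),g[155,358:372].tolist())
E
```

```text
foot end top corners, want (-50,-+23) [[-50.8, -21.8, 8.0], [-50.8, 21.9, 8.0], [-28.6, -23.1, 8.0], [-28.6, 23.2, 8.0]]
1 want (-59,-+32) [[-58.5, -31.1, 10.0], [-58.5, 31.1, 10.0]]
2 want (-59,-+32) [[-59.0, -30.9, 10.0], [-58.2, 34.7, 10.0]]
3 want (-59,-+32) [[-57.5, -34.7, 10.0], [-58.4, 31.5, 10.0]]
[145, 146, 146, 146, 145, 133, 108, 98, 108, 132, 159, 174, 176, 177, 177, 177, 177, 177, 177, 177] [183, 183, 183, 182, 183, 183, 182, 179, 150, 105, 93, 126, 146, 149, 150, 149, 149, 148, 143, 136, 142, 145, 145, 144, 144] [143, 172, 180, 180, 180, 179, 169, 150, 169, 179, 178, 179, 179, 180, 180, 180, 180, 179, 178, 178, 176, 175, 175, 177, 178, 178, 179, 179, 180, 180] [173, 171, 172, 172, 172, 172, 171, 171, 171, 169, 154, 152, 174, 177, 150, 131, 157, 175, 176, 174] [183, 183, 181, 163, 141, 130, 128, 128, 128, 126, 124, 109, 91, 127, 143] [127, 130, 129, 129, 127, 127, 131, 154, 175, 178, 177, 178, 177, 177]
```

```bash
python3 -m creep '{"xyz":[[0.03,0.06,0.6],[0,0,0.8],[0,0,0.8],[0,0,0.7],[0,0,0.4],[0,0,0.2],[0,0,0],[0,0,0]],"dr":[[0,0.03,0],[0,0,0],[0,0,0],[0,0,0],[0,0,0],[0,0,0],[0,0,0],[0,0,0]]}'
python3 - <<'E'
from plant import bot
from h import *
p,R,o=pose(bot); R2,B=Rtool(9.1,30); print(p,o["contact_force"],o["joint_positions"])
c=np.array([.5388,.2331,.067]); plan(p,R,c+B[:,2]*.0147,R2,4)
E
```

```text
time_s: 10.65
position: [0.5311, 0.2362, 0.0935]
ee_rot: [0.251, -0.075, 0.965, 0.013]
contact_force: [-0.9, 0.4, -2.1]
gripper_width: 0.0109
gripper_force: 59.0
[0.53112823 0.2362309  0.09352   ] [-0.86284749  0.44574283 -2.06837667] [ 0.37598808  0.3884226   2.10189278 -0.65371286  0.19625528 -0.73490516]
total shift [ 0.23 -0.14  0.4 ] turn [-0.14 -0.16 -0.01] | per row N=4 [ 0.058 -0.035  0.099] [-0.036 -0.04  -0.001] shift in target axes [ 0.24 -0.14  0.39]
```

```bash
cat >> h.py <<'E'
def goal(c,tilt,h,x0=.001,gz=.0334,y0=0):
    """TCP target: grasp point at (x0,y0,gz+h) of the 30 deg pocket frame, tool tilted by tilt"""
    B=Rtool(9.1,30)[1]; R2=Rtool(9.1,tilt)[0]
    return c+B@np.array([x0,y0,gz+h])+R2[:,2]*.0187,R2
C={1:np.array([.5388,.2331,.067]),3:np.array([.5257,.3140,.067]),2:np.array([.5518,.1521,.067])}
E
python3 -m creep '{"xyz":[[0,0,-0.5],[0,0,-0.5],[0,0,0],[0,0,0],[0,0,0],[0,0,0],[0,0,0],[0,0,0]],"dr":[[0,0,0],[-0.05,0.2,0],[-0.05,0.2,0],[-0.04,0.2,0],[0,0,0],[0,0,0],[0,0,0],[0,0,0]]}'
python3 - <<'E'
from plant import bot
from h import *
p,R,o=pose(bot); print(p,o["contact_force"],o["joint_positions"])
p2,R2=goal(C[1],26,.006); plan(p,R,p2,R2,4); p2,R2=goal(C[1],26,0); plan(p,R,p2,R2,4)
E
```

```text
time_s: 11.45
position: [0.5163, 0.2342, 0.1189]
ee_rot: [0.221, -0.077, 0.972, 0.017]
contact_force: [0.6, 1.3, -1.9]
gripper_width: 0.011
gripper_force: 58.9
[0.51626885 0.23415121 0.11886558] [ 0.58121378  1.26277104 -1.92885746] [ 0.36174002  0.31833006  2.06439506 -0.2717308   0.33207582 -1.12882731]
total shift [ 0.15 -0.15  1.19] turn [-0.01 -0.08 -0.01] | per row N=4 [ 0.037 -0.038  0.297] [-0.001 -0.019 -0.002] shift in target axes [ 0.15 -0.15  1.19]
total shift [ 0.13 -0.15  1.39] turn [-0.01 -0.08 -0.01] | per row N=4 [ 0.034 -0.038  0.347] [-0.001 -0.019 -0.002] shift in target axes [ 0.14 -0.15  1.39]
```

```bash
python3 -m creep '{"xyz":[[0.15,-0.15,0],[0,0,0.5],[0,0,0.4],[0,0,0.25],[0,0,0.04],[0,0,0],[0,0,0],[0,0,0]],"dr":[[0,-0.03,0],[0,0,0],[0,0,0],[0,0,0],[0,0,0],[0,0,0],[0,0,0],[0,0,0]]}' - 30
python3 - <<'E'
from plant import bot
from h import *
p,R,o=pose(bot); print(p,o["contact_force"],o["joint_positions"])
p2,R2=goal(C[1],26,0); plan(p,R,p2,R2,4)
f=bot.grab_frame("wrist"); cv2.imwrite("pics/w4.png",f["color"][:,:,::-1]); np.savez("pics/w4.npz",**f)
E
```

```text
time_s: 12.25
position: [0.5288, 0.2318, 0.0854]
ee_rot: [0.223, -0.077, 0.972, 0.018]
contact_force: [-0.4, -0.8, -1.8]
gripper_width: 0.011
gripper_force: 59.0
[0.5288278  0.23175835 0.08541358] [-0.36220474 -0.78805811 -1.76338949] [ 0.34608254  0.39531878  2.07607958 -0.34764419  0.24070983 -1.06229618]
total shift [ 0.01 -0.01  0.21] turn [-0.   -0.03 -0.01] | per row N=4 [ 0.003 -0.002  0.052] [-0.    -0.009 -0.003] shift in target axes [ 0.01 -0.01  0.21]
```

View pics/w4.png

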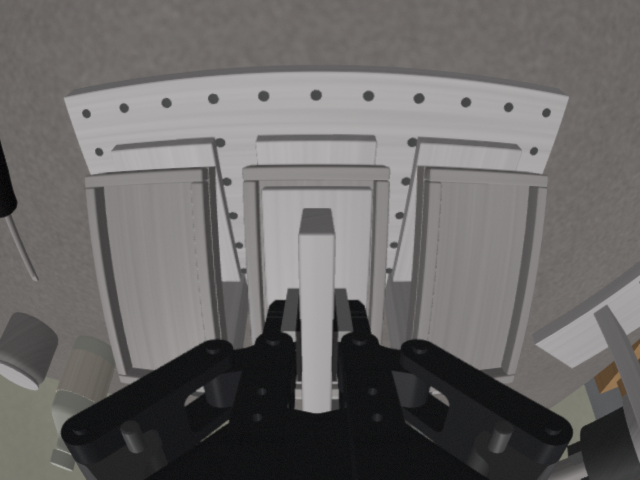

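```bash
python3 -m creep '{"xyz":[[0,0,0],[0,0,0],[0,0,0.03],[0,0,0.03],[0,0,0.03],[0,0,0.03],[0,0,0.03],[0,0,0]],"dr":[[0,0,0],[0,0,0],[0,0,0],[0,0,0],[0,0,0],[0,0,0],[0,0,0],[0,0,0]]}' 5 25
python3 - <<'E'
from plant import bot
from h import *
p,R,o=pose(bot); print(p,o["contact_force"],o["ft_torque"],o["joint_positions"])
p2,R2=goal(C[1],26,0); plan(p,R,p2,R2,4)
E
```

```text
time_s: 13.1
position: [0.5297, 0.2318, 0.0812]
ee_rot: [0.222, -0.077, 0.972, 0.018]
contact_force: [-8.4, -1.5, 8.9]
gripper_width: 0.0111
gripper_force: 61.4
[0.5296931  0.23183192 0.0812489 ] [-8.37128058 -1.45560812  8.87644334] [0.0161971  0.18236342 0.03797256] [ 0.34552437  0.40462253  2.076832   -0.35978233  0.23201336 -1.05045685]
total shift [-0.02 -0.01  0.07] turn [-0.   -0.04 -0.01] | per row N=4 [-0.006 -0.002  0.018] [-0.001 -0.011 -0.002] shift in target axes [-0.02 -0.01  0.07]
```

```bash
python3 -m creep '{"xyz":[[0,0,0],[0,0,0],[0,0,0],[0,0,0.02],[0,0,0.02],[0,0,0.02],[0,0,0],[0,0,0]],"dr":[[0,0,0],[0,0,0],[0,0,0],[0,0,0],[0,0,0],[0,0,0],[0,0,0],[0,0,0]]}' 10.8 20
python3 - <<'E'
from plant import bot
from h import *
p,R,o=pose(bot); print(p,o["contact_force"],o["ft_torque"],o["gripper_force"],o["joint_positions"][4])
p2,R2=goal(C[1],26,0); plan(p,R,p2,R2,4)
E
```

```text
time_s: 13.9
position: [0.5296, 0.2317, 0.0793]
ee_rot: [0.221, -0.077, 0.972, 0.017]
contact_force: [-11.6, -0.5, 10.2]
gripper_width: 0.011
gripper_force: 62.0
[0.5295584  0.23174302 0.07931696] [-11.55355438  -0.53613127  10.19345411] [0.1501539  0.45297723 0.14173132] 61.97579741477966 0.22915198623703803
total shift [-0.06 -0.    0.02] turn [-0.01 -0.06 -0.01] | per row N=4 [-0.014 -0.001  0.004] [-0.001 -0.014 -0.002] shift in target axes [-0.06 -0.    0.02]
```

```bash
cat >> h.py <<'E'
def wpts(f,sl):
    v,u=np.mgrid[sl]; z=f["z_map"][sl].ravel(); o,r=fray(f,np.c_[u.ravel(),v.ravel()].astype(float))
    k=z>0; rz=(r@f["R"].T)[:,2]; return (o+r*(z/rz)[:,None])[k]
def flat(f,sls,c):
    """tilt and height in the pocket frame of foot-top patches"""
    B=Rtool(9.1,30)[1]; q=np.vstack([wpts(f,s) for s in sls]); l=(q-c)@B*1000
    l=l[abs(l[:,2]-np.median(l[:,2]))<6]; A=np.c_[l[:,:2],np.ones(len(l))]; k=np.linalg.lstsq(A,l[:,2],rcond=None)[0]
    print("foot slope deg x,y",np.degrees(k[:2]).round(2),"height at x=-40:",k@[-40,0,1],"at 0:",k[2],"x range",l[:,0].min(),l[:,0].max())
E
python3 - <<'E'
from plant import bot
from h import *
f=bot.grab_frame("wrist"); cv2.imwrite("pics/w5.png",f["color"][:,:,::-1]); np.savez("pics/w5.npz",**f)
flat(f,[np.s_[200:270,272:292],np.s_[200:270,345:362]],C[1])
f4=dict(np.load("pics/w4.npz")); flat(f4,[np.s_[200:270,272:292],np.s_[200:270,345:362]],C[1])
flat(f,[np.s_[200:280,120:180]],C[2])
E
```

```text
foot slope deg x,y [-0.87  0.07] height at x=-40: 9.672058447734234 at 0: 9.062134567951425 x range -48.045878880922515 -17.140563812121297
foot slope deg x,y [-4.15 -0.07] height at x=-40: 17.36784745449605 at 0: 14.468389477559592 x range -45.94089541040582 -14.703229062777476
foot slope deg x,y [-0.07  0.01] height at x=-40: 0.5351548896853138 at 0: 0.48358400988795414 x range -48.4485116112474 -7.196728456482067
```

```bash
python3 -m creep '{"xyz":[[0,0,0.02],[0,0,0.02],[0,0,0],[0,0,0],[0,0,0],[0,0,0],[0,0,0],[0,0,0]],"dr":[[0,0,0],[0,0,0],[0,0,0],[0,0,0],[0,0,0],[0,0,0],[0,0,0],[0,0,0]]}'
python3 - <<'E'
from plant import bot
from h import *
f=bot.grab_frame("wrist"); flat(f,[np.s_[200:270,272:292],np.s_[200:270,345:362]],C[1])
p,R,o=pose(bot); print(p,o["contact_force"],o["joint_positions"][4])
E
```

```text
time_s: 14.75
position: [0.5295, 0.2318, 0.0784]
ee_rot: [0.221, -0.077, 0.972, 0.017]
contact_force: [-16.3, -0.7, 17.1]
gripper_width: 0.0108
gripper_force: 63.5
foot slope deg x,y [-0.07 -0.01] height at x=-40: 8.476637302090557 at 0: 8.429048169042005 x range -48.44222703238891 -17.593310515344815
[0.52946753 0.23178714 0.07841393] [-15.40161444  -0.69185184  17.67169984] 0.22717654986931327
```

```bash
python3 -m creep '{"xyz":[[0,0,0],[0,0,0],[0,0,0],[0,0,-0.1],[0,0,-0.3],[0,0,-0.6],[0,0,-1],[0,0,-1]],"dr":[[0,0,0],[0,0,0],[0,0,0],[0,0,0],[0,0,0],[0,0,0],[0,0,0],[0,0,0]]}' 24
python3 - <<'E'
from plant import bot
from h import *
f=bot.grab_frame("wrist"); cv2.imwrite("pics/w6.png",f["color"][:,:,::-1]); np.savez("pics/w6.npz",**f)
p,R,o=pose(bot); print(p,o["contact_force"],o["joint_positions"])
B=Rtool(9.1,30)[1]
q=wpts(f,np.s_[140:330,240:400]); l=(q-C[1])@B*1000
for lo,hi,n in((40,48,"rib top"),(6.5,9.3,"foot")):
    k=(l[:,2]>lo)&(l[:,2]<hi)&(abs(l[:,1])<25)&(abs(l[:,0])<51)&((abs(l[:,1])<7)|(lo<20)); s=l[k]; print(n,len(s),s.min(0).round(1),s.max(0).round(1),np.median(s,0).round(1))
    A=np.c_[s[:,:2],np.ones(len(s))]; print(np.degrees(np.linalg.lstsq(A,s[:,2],rcond=None)[0][:2]))
R2,_=Rtool(2.75,-6)
plan(p,R,np.array([.46,.16,.27]),R2,8)
E
```

```text
time_s: 15.6
position: [0.4924, 0.2259, 0.16]
ee_rot: [0.222, -0.077, 0.972, 0.018]
contact_force: [-0.5, 0.7, -0.6]
gripper_width: 0.0239
gripper_force: 0.0
[0.49229736 0.226346   0.16394139] [-1.31754942  0.76448486  1.54218044] [ 0.36452848  0.20236952  2.07214889 -0.21329855  0.43064291 -1.19006885]
rib top 2771 [-43.6  -6.3  42.1] [40.1  5.5 46.6] [-4.9 -0.6 44.4]
[0.09725453 0.14050719]
foot 5906 [-50.5 -23.4   6.5] [47.7 25.   9.3] [-7.5  0.   8.4]
[-0.01985687 -0.04999303]
total shift [-0.28 -2.01 -3.8 ] turn [0.21 5.57 1.1 ] | per row N=8 [ 0.069 -0.255 -0.474] [0.026 0.697 0.137] shift in target axes [ 1.54 -2.16 -3.39]
```

```bash
python3 -m creep '{"xyz":[[0.07,-0.2,-0.5],[0.07,-0.2,-0.5],[0.07,-0.25,-0.5],[0.07,-0.25,-0.5],[0.07,-0.25,-0.5],[0.07,-0.3,-0.5],[0.07,-0.3,-0.5],[0.07,-0.3,-0.5]],"dr":[[0.03,0.78,0.137],[0.03,0.78,0.137],[0.03,0.78,0.137],[0.03,0.78,0.137],[0.03,0.78,0.137],[0.03,0.78,0.137],[0.03,0.78,0.137],[0.03,0.78,0.137]]}' 44
python3 - <<'E'
from plant import bot
from h import *
p,R,o=pose(bot); print(p,o["joint_positions"])
R2,_=Rtool(2.75,-10)
g=np.array([.494,-.2345,.0465]); t=g+R2[:,2]*.0187; print("tcp goal",t)
plan(p,R,t+[0,0,.09],R2,13)
E
```

```text
time_s: 16.45
position: [0.4627, 0.1599, 0.274]
ee_rot: [-0.088, -0.023, 0.996, -0.006]
contact_force: [1.0, -0.3, -0.2]
gripper_width: 0.0441
gripper_force: 0.0
[0.46274751 0.15990842 0.27397442] [ 0.17930294  0.2596639   1.56179802  0.01592014  1.49620806 -1.44115768]
tcp goal [ 0.49075652 -0.2346558   0.0280841 ]
total shift [ -1.23 -13.14   5.16] turn [-0.07 -0.02 -0.02] | per row N=13 [-0.094 -1.012  0.393] [-0.006 -0.002 -0.001] shift in target axes [ -1.2  -13.18   5.07]
```

```bash
python3 -m creep '{"xyz":[[-0.09,-1,0.3],[-0.09,-1,0.3],[-0.09,-1,0.4],[-0.09,-1,0.4],[-0.09,-1,0.4],[-0.09,-1,0.4],[-0.09,-1,0.4],[-0.09,-1,0.4]],"dr":[[0,0,0],[0,0,0],[0,0,0],[0,0,0],[0,0,0],[0,0,0],[0,0,0],[0,0,0]]}'
python3 -m creep '{"xyz":[[-0.09,-1,0.4],[-0.1,-1,0.4],[-0.1,-1,0.4],[-0.1,-1,0.4],[-0.1,-1,0.4],[0,-0.17,0.07],[0,0,0],[0,0,0]],"dr":[[-0.04,0,0],[-0.03,0,0],[0,0,0],[0,0,0],[0,0,0],[0,0,0],[0,0,0],[0,0,0]]}'
python3 - <<'E'
from plant import bot
from h import *
p,R,o=pose(bot); print(p)
R2,_=Rtool(2.75,-10)
g=np.array([.494,-.2345,.0465]); t=g+R2[:,2]*.0187
plan(p,R,t,R2,5)
E
```

```text
time_s: 17.25
position: [0.4801, -0.0811, 0.1821]
ee_rot: [-0.087, -0.024, 0.996, -0.006]
contact_force: [0.9, -0.7, -0.2]
gripper_width: 0.0437
gripper_force: 0.0
time_s: 18.05
position: [0.491, -0.2342, 0.1194]
ee_rot: [-0.087, -0.023, 0.996, -0.002]
contact_force: [-0.6, -0.4, 0.3]
gripper_width: 0.0436
gripper_force: 0.0
[ 0.49095915 -0.23422929  0.11939716]
total shift [-0.52 -0.01  3.  ] turn [-0.    0.   -0.02] | per row N=5 [-0.104 -0.003  0.6  ] [-0.001  0.    -0.003] shift in target axes [-0.52 -0.01  3.  ]
```

```bash
python3 -m creep '{"xyz":[[-0.1,0,0.6],[-0.1,0,0.6],[-0.1,0,0.6],[-0.1,0,0.6],[-0.1,0,0.4],[-0.02,0,0.2],[0,0,0],[0,0,0]],"dr":[[0,0,0],[0,0,0],[0,0,0],[0,0,0],[0,0,0],[0,0,0],[0,0,0],[0,0,0]]}'
python3 -m creep '{"xyz":[[0,0,0],[0,0,0],[0,0,0],[0,0,0],[0,0,0],[0,0,0],[0,0,0],[0,0,0]],"dr":[[0,0,0],[0,0,0],[0,0,0],[0,0,0],[0,0,0],[0,0,0],[0,0,0],[0,0,0]]}' 5 40
```

```text
time_s: 18.85
position: [0.4913, -0.2353, 0.0282]
ee_rot: [-0.087, -0.023, 0.996, -0.003]
contact_force: [0.2, 0.5, -0.0]
gripper_width: 0.0441
gripper_force: 0.0
time_s: 19.65
position: [0.4914, -0.2357, 0.0284]
ee_rot: [-0.087, -0.023, 0.996, -0.003]
contact_force: [0.5, -0.0, 6.2]
gripper_width: 0.0112
gripper_force: 40.4
```

```bash
python3 -m creep '{"xyz":[[0.03,0,-0.2],[0.09,0,-0.5],[0.17,0,-1],[0.17,0,-1],[0.17,0,-1],[0.17,0,-1],[0.17,0.5,-0.9],[0.17,1,-0.8]],"dr":[[0,0,0],[0,0,0],[0,0,0],[0,0,0],[0,0,0],[0,0,0],[0,0,0],[0,0,0]]}'
python3 -m creep '{"xyz":[[0.06,1,-0.2],[0.06,1,-0.2],[0.06,1,-0.2],[0.06,1,-0.2],[0.06,1,-0.2],[0.06,1,-0.2],[0.06,1,-0.2],[0.06,1,-0.2]],"dr":[[0,0,0],[0,0,0],[0,0,0],[0,0,0],[0,0,0],[0,0,0],[0,0,0],[0,0,0]]}'
python3 - <<'E'
from plant import bot
from h import *
p,R,o=pose(bot); print(p,o["gripper_force"])
p2,R2=goal(C[2],20,.08,gz=.0345); print(p2); plan(p,R,p2,R2,8)
E
```

```text
time_s: 20.45
position: [0.4887, -0.1914, 0.2241]
ee_rot: [-0.086, -0.022, 0.996, -0.003]
contact_force: [-0.3, -0.2, -1.8]
gripper_width: 0.0112
gripper_force: 39.3
time_s: 21.25
position: [0.4707, 0.0505, 0.2722]
ee_rot: [-0.087, -0.023, 0.996, -0.003]
contact_force: [-0.5, -0.1, -1.6]
gripper_width: 0.0118
gripper_force: 39.4
[0.47067971 0.05052184 0.2722154 ] 39.39036190509796
[0.50244096 0.14419396 0.14908766]
total shift [-1.9   3.08  3.83] turn [-0.11 -5.24 -1.13] | per row N=8 [-0.143  0.372  0.529] [-0.014 -0.655 -0.142] shift in target axes [-0.04  2.92  4.38]
```

```bash
python3 -m creep '{"xyz":[[-0.1,0.37,0.3],[-0.1,0.37,0.3],[-0.14,0.37,0.3],[-0.14,0.37,0.3],[-0.14,0.37,0.3],[-0.14,0.37,0.3],[-0.14,0.37,0.3],[-0.14,0.37,0.3]],"dr":[[-0.014,-0.655,-0.14],[-0.014,-0.655,-0.14],[-0.014,-0.655,-0.14],[-0.014,-0.655,-0.14],[-0.014,-0.655,-0.14],[-0.014,-0.655,-0.14],[-0.014,-0.655,-0.14],[-0.014,-0.655,-0.14]]}'
python3 - <<'E'
from plant import bot
from h import *
p,R,o=pose(bot); print(p,o["joint_positions"])
p2,R2=goal(C[2],20,.03,gz=.0345); print(p2); plan(p,R,p2,R2,6)
E
```

```text
time_s: 22.05
position: [0.4967, 0.142, 0.2031]
ee_rot: [0.174, -0.078, 0.982, 0.014]
contact_force: [-0.3, 0.3, -2.6]
gripper_width: 0.0115
gripper_force: 39.4
[0.49666788 0.1420004  0.20312815] [ 0.14047023  0.1155942   1.99939781  0.00928917  0.67518083 -1.59485713]
[0.52712631 0.14814791 0.10578639]
total shift [0.15 0.04 3.4 ] turn [-0.01  0.02 -0.  ] | per row N=6 [0.024 0.007 0.567] [-0.001  0.004 -0.001] shift in target axes [0.14 0.04 3.4 ]
```

```bash
python3 -m creep '{"xyz":[[0.1,0.04,0.4],[0.05,0,0.7],[0,0,0.7],[0,0,0.7],[0,0,0.6],[0,0,0.3],[0,0,0],[0,0,0]],"dr":[[0,0,0],[0,0,0],[0,0,0],[0,0,0],[0,0,0],[0,0,0],[0,0,0],[0,0,0]]}'
cat >> h.py <<'E'
def rel(f,c,box=np.s_[120:345,200:440]):
    """foot of the held bracket, in the pocket frame: extents, slopes"""
    B=Rtool(9.1,30)[1]; v,u=np.mgrid[box]; l=(wpts(f,box)-c)@B*1000
    return l
E
python3 - <<'E'
from plant import bot
from h import *
f=bot.grab_frame("wrist"); cv2.imwrite("pics/w7.png",f["color"][:,:,::-1]); np.savez("pics/w7.npz",**f)
p,R,o=pose(bot); print(p,o["joint_positions"][4])
l=rel(f,C[2])
s=l[(l[:,2]>30)&(l[:,2]<46)&(abs(l[:,1])<24)&(l[:,0]<-17)&(l[:,0]>-60)]
print("foot",len(s),s.min(0),s.max(0)); A=np.c_[s[:,:2],np.ones(len(s))]; k=np.linalg.lstsq(A,s[:,2],rcond=None)[0]; print(np.degrees(k[:2]),k[2])
w=l[(abs(l[:,2]-10)<1.5)&(l[:,0]<-40)&(l[:,0]>-65)&(abs(l[:,1])<36)]; print("wall top",np.percentile(w,[1,99],axis=0).round(1).tolist())
p2,R2=goal(C[2],20,.003,gz=.0345); plan(p,R,p2,R2,6)
E
```

```text
time_s: 22.85
position: [0.5275, 0.1477, 0.1063]
ee_rot: [0.173, -0.078, 0.982, 0.014]
contact_force: [-0.7, -0.0, -1.1]
gripper_width: 0.0115
gripper_force: 39.3
[0.52770192 0.14774443 0.1067151 ] 0.42022938213813193
foot 7674 [-50.11478115 -23.95791632  35.9175423 ] [-17.01434007  21.99084549  45.84180758]
[ 0.40356479 -0.06208   ] 38.57205254799692
wall top [[-59.7, -32.2, 8.8], [-40.3, 31.1, 11.4]]
total shift [-0.13  0.02  0.91] turn [-0.01  0.01 -0.01] | per row N=6 [-0.022  0.003  0.152] [-0.001  0.002 -0.002] shift in target axes [-0.13  0.02  0.91]
```

View pics/w7.png

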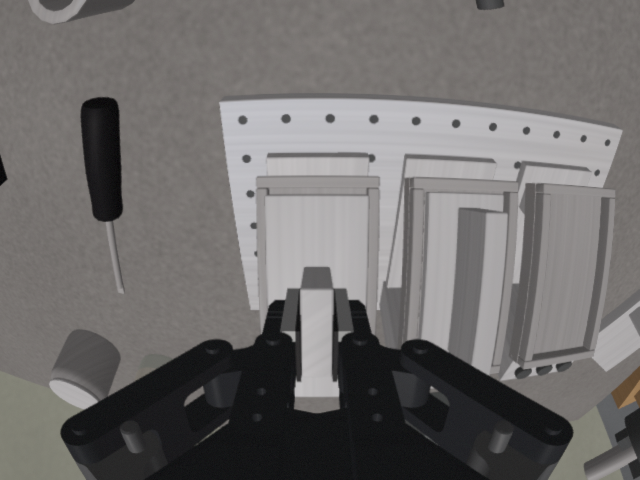

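```bash
python3 -m creep '{"xyz":[[-0.03,0.02,0.25],[-0.04,0,0.25],[-0.03,0,0.2],[-0.02,0,0.1],[-0.01,0,0.06],[-0.01,0,0.05],[0,0,0],[0,0,0]],"dr":[[0,0,0],[0,0,0],[0,0,0],[0,0,0],[0,0,0],[0,0,0],[0,0,0],[0,0,0]]}'
python3 -m creep '{"xyz":[[0,0,0.02],[-0.01,0,0.02],[0,0,0.02],[0,0,0.02],[0,0,0.02],[0,0,0],[0,0,0],[0,0,0]],"dr":[[0,0,0],[0,0,0],[0,0,0],[0,0,0],[0,0,0],[0,0,0],[0,0,0],[0,0,0]]}'
python3 - <<'E'
from plant import bot
from h import *
f=bot.grab_frame("wrist"); np.savez("pics/w8.npz",**f); 
p,R,o=pose(bot); print(p,o["contact_force"],o["joint_positions"][4])
l=rel(f,C[2])
s=l[(l[:,2]>5)&(l[:,2]<16)&(abs(l[:,1])<20)&(l[:,0]<-17)&(l[:,0]>-47)]
A=np.c_[s[:,:2],np.ones(len(s))]; k=np.linalg.lstsq(A,s[:,2],rcond=None)[0]; print(np.degrees(k[:2]),k[2],k@[-40,0,1])
p2,R2=goal(C[2],20,0,gz=.0345); plan(p,R,p2,R2,6)
E
```

```text
time_s: 23.7
position: [0.5407, 0.1504, 0.0819]
ee_rot: [0.174, -0.078, 0.982, 0.014]
contact_force: [-0.4, -0.5, -3.2]
gripper_width: 0.0116
gripper_force: 39.4
time_s: 24.5
position: [0.5418, 0.1506, 0.0803]
ee_rot: [0.174, -0.078, 0.982, 0.014]
contact_force: [-7.8, -1.8, 13.8]
gripper_width: 0.0116
gripper_force: 42.1
[0.54174172 0.15056451 0.0802323 ] [-8.21679449 -2.18050952 14.63202936] 0.36032740637701655
[ 0.53952385 -0.01602846] 8.784969007092931 8.408310302442429
total shift [-0.   -0.    0.02] turn [-0.01  0.02 -0.01] | per row N=6 [-0.    -0.     0.003] [-0.001  0.003 -0.002] shift in target axes [-0.   -0.    0.02]
```

```bash
python3 -m creep '{"xyz":[[0,0,0.01],[0,0,0],[0,0,0],[0,0,0],[0,0,0],[0,0,0],[0,0,0],[0,0,0]],"dr":[[0,0.02,0],[0,0.03,0],[0,0,0],[0,0,0],[0,0,0],[0,0,0],[0,0,0],[0,0,0]]}'
python3 -m creep '{"xyz":[[0,0,0],[0,0,0],[0,0,0],[0,0,-0.1],[0,0,-0.3],[0,0,-0.6],[0,0,-1],[0,0,-1]],"dr":[[0,0,0],[0,0,0],[0,0,0],[0,0,0],[0,0,0],[0,0,0],[0,0,0],[0,0,0]]}' 22
cat >> h.py <<'E'
def check(f,c):
    l=rel(f,c,np.s_[100:345,200:440]); s=l[(l[:,2]>6)&(l[:,2]<11)&(abs(l[:,1])<25)&(abs(l[:,0])<52)]; s=s[abs(s[:,2]-np.median(s[:,2]))<1.5]
    A=np.c_[s[:,:2],np.ones(len(s))]; k=np.linalg.lstsq(A,s[:,2],rcond=None)[0]; print("foot",len(s),"slopes",np.degrees(k[:2]).round(2),"z",k[2].round(2),"ext",s.min(0).round(1),s.max(0).round(1))
E
python3 - <<'E'
from plant import bot
from h import *
f=bot.grab_frame("wrist"); np.savez("pics/w9.npz",**f); cv2.imwrite("pics/w9.png",f["color"][:,:,::-1])
p,R,o=pose(bot); print(p,o["contact_force"])
check(f,C[2])
R2,_=Rtool(2.75,-10)
g=np.array([.489,-.1525,.0465]); t=g+R2[:,2]*.0187; print("goal",t)
plan(p,R,np.array([.47,.08,.26]),R2,8)
E
```

```text
time_s: 25.35
position: [0.5417, 0.1505, 0.0802]
ee_rot: [0.172, -0.078, 0.982, 0.013]
contact_force: [-9.9, -2.7, 19.3]
gripper_width: 0.0115
gripper_force: 42.8
time_s: 26.15
position: [0.5112, 0.1457, 0.1645]
ee_rot: [0.171, -0.078, 0.982, 0.013]
contact_force: [-0.2, 0.6, 0.7]
gripper_width: 0.0216
gripper_force: 0.0
[0.51206255 0.14605171 0.1686956 ] [0.03657165 1.3016499  2.11542999]
foot 7581 slopes [-0.   -0.04] z 8.42 ext [-50.1 -23.3   6.9] [48.9 25.   9.9]
goal [ 0.48575652 -0.1526558   0.0280841 ]
total shift [ 0.58 -1.95 -3.45] turn [0.09 5.24 1.11] | per row N=8 [ 0.159 -0.251 -0.408] [0.012 0.654 0.139] shift in target axes [ 2.01 -2.13 -2.74]
```

```bash
python3 -m creep '{"xyz":[[0.16,-0.2,-0.5],[0.16,-0.25,-0.5],[0.16,-0.25,-0.4],[0.16,-0.25,-0.4],[0.16,-0.25,-0.4],[0.16,-0.25,-0.4],[0.16,-0.25,-0.4],[0.16,-0.25,-0.4]],"dr":[[0.012,0.654,0.139],[0.012,0.654,0.139],[0.012,0.654,0.139],[0.012,0.654,0.139],[0.012,0.654,0.139],[0.012,0.654,0.139],[0.012,0.654,0.139],[0.012,0.654,0.139]]}' 44
python3 - <<'E'
from plant import bot
from h import *
p,R,o=pose(bot); print(p)
R2,_=Rtool(2.75,-10)
g=np.array([.4885,-.1525,.0465]); t=g+R2[:,2]*.0187; print("goal",t)
plan(p,R,t+[0,0,.09],R2,8)
E
```

```text
time_s: 27.0
position: [0.4679, 0.081, 0.2601]
ee_rot: [-0.09, -0.023, 0.996, -0.002]
contact_force: [0.3, 0.0, 0.2]
gripper_width: 0.0443
gripper_force: 0.0
[0.46786824 0.08100372 0.26005444]
goal [ 0.48525652 -0.1526558   0.0280841 ]
total shift [-1.06 -7.8   4.62] turn [-0.   -0.06 -0.01] | per row N=8 [-0.131 -0.976  0.578] [-0.001 -0.008 -0.002] shift in target axes [-1.02 -7.81  4.62]
```

```bash
python3 -m creep '{"xyz":[[-0.13,-0.97,0.5],[-0.13,-0.98,0.58],[-0.13,-0.98,0.58],[-0.13,-0.98,0.58],[-0.13,-0.98,0.58],[-0.13,-0.98,0.58],[-0.13,-0.98,0.6],[-0.13,-0.98,0.6]],"dr":[[0,-0.06,0],[0,0,0],[0,0,0],[0,0,0],[0,0,0],[0,0,0],[0,0,0],[0,0,0]]}'
python3 -m creep '{"xyz":[[0,0,0],[0,0,0],[0,0,0],[0,0,0],[0,0,0],[0,0,0],[0,0,0],[0,0,0]],"dr":[[0,0,0],[0,0,0],[0,0,0],[0,0,0],[0,0,0],[0,0,0],[0,0,0],[0,0,0]]}'
python3 - <<'E'
from plant import bot
from h import *
p,R,o=pose(bot); print(p)
R2,_=Rtool(2.75,-10)
g=np.array([.4885,-.1525,.0465]); t=g+R2[:,2]*.0187
plan(p,R,t,R2,5)
E
```

```text
time_s: 27.8
position: [0.4863, -0.1543, 0.1174]
ee_rot: [-0.086, -0.024, 0.996, -0.002]
contact_force: [-0.1, 0.5, 0.3]
gripper_width: 0.0442
gripper_force: 0.0
time_s: 28.6
position: [0.4863, -0.1529, 0.1178]
ee_rot: [-0.086, -0.024, 0.996, -0.002]
contact_force: [-0.1, -0.4, 0.4]
gripper_width: 0.0441
gripper_force: 0.0
[ 0.48632113 -0.15292656  0.11783066]
total shift [-0.48  0.01  2.95] turn [-0.    0.02 -0.01] | per row N=5 [-0.096  0.002  0.591] [-0.001  0.004 -0.001] shift in target axes [-0.48  0.01  2.95]
```

```bash
python3 -m creep '{"xyz":[[-0.1,0.01,0.6],[-0.1,0,0.6],[-0.1,0,0.6],[-0.1,0,0.6],[-0.06,0,0.4],[-0.02,0,0.15],[0,0,0],[0,0,0]],"dr":[[0,0,0],[0,0,0],[0,0,0],[0,0,0],[0,0,0],[0,0,0],[0,0,0],[0,0,0]]}'
python3 -m creep '{"xyz":[[0,0,0],[0,0,0],[0,0,0],[0,0,0],[0,0,0],[0,0,0],[0,0,0],[0,0,0]],"dr":[[0,0,0],[0,0,0],[0,0,0],[0,0,0],[0,0,0],[0,0,0],[0,0,0],[0,0,0]]}' 5 40
```

```text
time_s: 29.4
position: [0.4857, -0.1531, 0.0285]
ee_rot: [-0.086, -0.024, 0.996, -0.002]
contact_force: [-0.4, -0.9, 1.1]
gripper_width: 0.0441
gripper_force: 0.0
time_s: 30.2
position: [0.4857, -0.1532, 0.0287]
ee_rot: [-0.086, -0.024, 0.996, -0.003]
contact_force: [0.6, -0.1, 6.8]
gripper_width: 0.0113
gripper_force: 40.5
```

```bash
python3 -m creep '{"xyz":[[0.03,0,-0.2],[0.09,0,-0.5],[0.17,0,-1],[0.17,0,-1],[0.17,0,-1],[0.17,0,-1],[0.17,0.5,-1],[0.17,1,-1]],"dr":[[0,0,0],[0,0,0],[0,0,0],[0,0,0],[0,0,0],[0,0,0],[0,0,0],[0,0,0]]}'
python3 -m creep '{"xyz":[[0.1,1,-0.3],[0.1,1,-0.3],[0.1,1,-0.2],[0.1,1,-0.2],[0.1,1,-0.2],[0.1,1,-0.2],[0.1,1,-0.2],[0.1,1,-0.2]],"dr":[[0,0,0],[0,0,0],[0,0,0],[0,0,0],[0,0,0],[0,0,0],[0,0,0],[0,0,0]]}'
python3 - <<'E'
from plant import bot
from h import *
p,R,o=pose(bot); print(p,o["gripper_force"])
p2,R2=goal(C[3],20,.12,gz=.0345); print(p2); plan(p,R,p2,R2,8)
E
```

```text
time_s: 31.0
position: [0.4838, -0.1086, 0.2331]
ee_rot: [-0.086, -0.022, 0.996, -0.003]
contact_force: [0.8, 0.5, -2.2]
gripper_width: 0.0113
gripper_force: 39.3
time_s: 31.8
position: [0.4573, 0.1325, 0.2892]
ee_rot: [-0.087, -0.024, 0.996, -0.002]
contact_force: [-0.1, 0.5, -2.5]
gripper_width: 0.0116
gripper_force: 39.5
[0.45733798 0.13249073 0.289247  ] 39.45061683654785
[0.45659269 0.3029308  0.18372867]
total shift [-0.85  5.68  3.42] turn [-0.1  -5.22 -1.12] | per row N=8 [-0.041  0.703  0.451] [-0.013 -0.653 -0.14 ] shift in target axes [0.38 5.61 3.6 ]
```

```bash
python3 -m creep '{"xyz":[[-0.04,0.7,0.2],[-0.04,0.7,0.2],[-0.04,0.7,0.2],[-0.04,0.7,0.2],[-0.04,0.7,0.2],[-0.04,0.7,0.3],[-0.04,0.7,0.4],[-0.04,0.7,0.4]],"dr":[[-0.013,-0.653,-0.14],[-0.013,-0.653,-0.14],[-0.013,-0.653,-0.14],[-0.013,-0.653,-0.14],[-0.013,-0.653,-0.14],[-0.013,-0.653,-0.14],[-0.013,-0.653,-0.14],[-0.013,-0.653,-0.14]]}'
python3 - <<'E'
from plant import bot
from h import *
p,R,o=pose(bot); print(p,o["joint_positions"])
p2,R2=goal(C[3],20,.03,gz=.0345); print(p2); plan(p,R,p2,R2,6)
E
```

```text
time_s: 32.6
position: [0.4566, 0.3011, 0.2281]
ee_rot: [0.174, -0.078, 0.981, 0.014]
contact_force: [0.4, -1.4, -3.3]
gripper_width: 0.0116
gripper_force: 39.4
[0.45660925 0.30109754 0.22807018] [ 0.54533198  0.14610339  1.88499973 -0.18332119  0.79118361 -1.07654145]
[0.50102631 0.31004791 0.10578639]
total shift [-0.01  0.06  4.35] turn [0.   0.03 0.  ] | per row N=6 [-0.003  0.01   0.724] [0.    0.004 0.   ] shift in target axes [-0.02  0.06  4.35]
```

```bash
python3 -m creep '{"xyz":[[0,0.05,0.5],[0,0,0.9],[0,0,0.9],[0,0,0.9],[0,0,0.7],[0,0,0.4],[0,0,0],[0,0,0]],"dr":[[0,0.03,0],[0,0,0],[0,0,0],[0,0,0],[0,0,0],[0,0,0],[0,0,0],[0,0,0]]}'
python3 - <<'E'
from plant import bot
from h import *
f=bot.grab_frame("wrist"); cv2.imwrite("pics/w10.png",f["color"][:,:,::-1]); np.savez("pics/w10.npz",**f)
p,R,o=pose(bot); print(p,o["joint_positions"][4])
l=rel(f,C[3])
s=l[(l[:,2]>30)&(l[:,2]<46)&(abs(l[:,1])<25)&(l[:,0]<-17)&(l[:,0]>-60)]
s=s[abs(s[:,2]-np.median(s[:,2]))<4]
print("foot",len(s),s.min(0),s.max(0)); A=np.c_[s[:,:2],np.ones(len(s))]; k=np.linalg.lstsq(A,s[:,2],rcond=None)[0]; print(np.degrees(k[:2]),k[2])
w=l[(abs(l[:,2]-10)<1.5)&(l[:,0]<-40)&(l[:,0]>-65)&(abs(l[:,1])<36)]; print("wall top",np.percentile(w,[1,99],axis=0).round(1).tolist())
p2,R2=goal(C[3],20,.003,gz=.0345); plan(p,R,p2,R2,6)
E
```

```text
time_s: 33.4
position: [0.5006, 0.3089, 0.1074]
ee_rot: [0.172, -0.078, 0.982, 0.014]
contact_force: [0.3, 0.6, -1.3]
gripper_width: 0.0114
gripper_force: 39.4
[0.50084077 0.30910536 0.10793292] 0.5115574841433098
foot 5444 [-49.88293791 -24.75052175  37.19047859] [-17.03137279  21.40922484  43.25519156]
[-0.12281683 -0.13157938] 39.41653386249851
wall top [[-59.5, -32.1, 8.7], [-40.9, 31.2, 11.4]]
total shift [-0.14  0.03  0.96] turn [-0.   -0.01 -0.  ] | per row N=6 [-0.024  0.005  0.16 ] [-0.    -0.002 -0.001] shift in target axes [-0.14  0.03  0.96]
```

```bash
python3 -m creep '{"xyz":[[-0.03,0.05,0.25],[-0.04,0,0.25],[-0.03,0,0.22],[-0.02,0,0.12],[-0.01,0,0.06],[-0.01,0,0.06],[0,0,0],[0,0,0]],"dr":[[0,0,0],[0,0,0],[0,0,0],[0,0,0],[0,0,0],[0,0,0],[0,0,0],[0,0,0]]}'
python3 -m creep '{"xyz":[[0,0,0.02],[-0.01,0,0.02],[0,0,0.02],[0,0,0.02],[0,0,0.02],[0,0,0],[0,0,0],[0,0,0]],"dr":[[0,0,0],[0,0,0],[0,0,0],[0,0,0],[0,0,0],[0,0,0],[0,0,0],[0,0,0]]}'
python3 - <<'E'
from plant import bot
from h import *
f=bot.grab_frame("wrist"); np.savez("pics/w11.npz",**f); 
p,R,o=pose(bot); print(p,o["contact_force"],o["joint_positions"][4])
l=rel(f,C[3])
s=l[(l[:,2]>5)&(l[:,2]<16)&(abs(l[:,1])<20)&(l[:,0]<-17)&(l[:,0]>-47)]; s=s[abs(s[:,2]-np.median(s[:,2]))<3]
A=np.c_[s[:,:2],np.ones(len(s))]; k=np.linalg.lstsq(A,s[:,2],rcond=None)[0]; print(np.degrees(k[:2]),k[2],k@[-40,0,1])
p2,R2=goal(C[3],20,0,gz=.0345); plan(p,R,p2,R2,6)
E
```

```text
time_s: 34.25
position: [0.5141, 0.3126, 0.0816]
ee_rot: [0.172, -0.078, 0.982, 0.014]
contact_force: [0.2, -0.1, -2.4]
gripper_width: 0.0118
gripper_force: 39.6
time_s: 35.05
position: [0.5149, 0.3128, 0.0802]
ee_rot: [0.173, -0.078, 0.982, 0.014]
contact_force: [-9.7, -2.6, 15.8]
gripper_width: 0.0112
gripper_force: 42.6
[0.51490761 0.31275884 0.08020116] [-8.98595568 -3.52035461 15.58504445] 0.4567402242027658
[ 0.12627307 -0.05936826] 8.482509094776738 8.394353862784662
total shift [-0.02 -0.02  0.02] turn [-0.   -0.01 -0.  ] | per row N=6 [-0.004 -0.003  0.004] [-0.    -0.002 -0.   ] shift in target axes [-0.02 -0.02  0.02]
```

Seated flat; release, retreat well clear, and check everything.

```bash
python3 -m creep '{"xyz":[[0,0,0],[0,0,0],[0,0,0],[0,0,-0.1],[0,0,-0.3],[0,0,-0.6],[0,0,-1],[0,0,-1]],"dr":[[0,0,0],[0,0,0],[0,0,0],[0,0,0],[0,0,0],[0,0,0],[0,0,0],[0,0,0]]}' 22
python3 - <<'E'
from plant import bot
from h import *
f=bot.grab_frame("wrist"); check(f,C[3])
E
python3 -m creep '{"xyz":[[0,0,-1],[0,0,-1],[0,0,-1],[0,0,-1],[0,0,-0.5],[0,0,0],[0,0,0],[0,0,0]],"dr":[[0,0,0],[0,0,0],[0,0,0],[0,0,0],[0,0,0],[0,0,0],[0,0,0],[0,0,0]]}'
python3 - <<'E'
from plant import bot
from h import *
f=bot.grab_frame("wrist"); a=f["color"][:,:,::-1]; t=bot.grab_frame("side")["color"][:,:,::-1]
im=np.zeros((480,800,3),np.uint8); im[:,:400]=a[:,160:560]; im[:,400:]=cv2.resize(t[120:360,200:400],(400,480)); cv2.imwrite("pics/end.png",im)
for n,s in((1,np.s_[100:345,150:440]),):
    pass
B=Rtool(9.1,30)[1]
for n in(1,2,3):
    l=(wpts(f,np.s_[60:400,60:560])-C[n])@B*1000; s=l[(l[:,2]>6)&(l[:,2]<11)&(abs(l[:,1])<20)&(abs(l[:,0])<45)]; s=s[abs(s[:,2]-np.median(s[:,2]))<1.5]
    k=np.linalg.lstsq(np.c_[s[:,:2],np.ones(len(s))],s[:,2],rcond=None)[0]; print(n,len(s),np.degrees(k[:2]).round(2),k[2].round(2))
E
```

```text
time_s: 35.9
position: [0.4844, 0.3078, 0.1643]
ee_rot: [0.172, -0.078, 0.982, 0.014]
contact_force: [-0.2, -0.1, -0.3]
gripper_width: 0.0221
gripper_force: 0.0
foot 5995 slopes [ 0.03 -0.07] z 8.38 ext [-50.5 -23.    6.9] [49.4 25.   9.9]
time_s: 36.75
position: [0.4393, 0.3003, 0.2891]
ee_rot: [0.171, -0.078, 0.982, 0.013]
contact_force: [-0.7, -0.4, 0.2]
gripper_width: 0.0218
gripper_force: 0.0
1 1503 [-0.02 -0.  ] 8.54
2 1889 [0.03 0.03] 8.58
3 2067 [ 0.02 -0.03] 8.39
```

View pics/end.png

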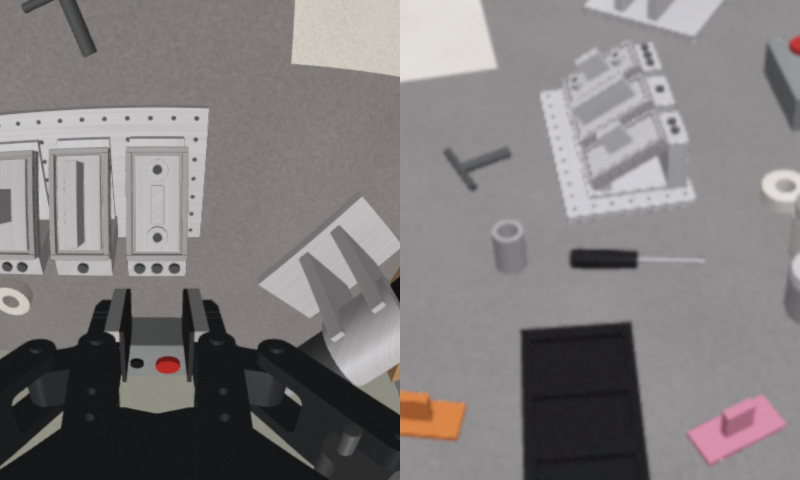

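The picture shows long in nest 1 (one screw), short in nest 2 (two) and two-boss in nest 3 (three). All lie flat, the carrier is empty and the other things are undisturbed.

```bash
python3 -c "
from plant import bot
print(bot.close_job())"
```

```text
the job is handed in; nothing more can be done
None
```

The job is handed in after about 37 s: long-rib bracket in nest 1, short-rib in nest 2 and two-boss in nest 3, in that order. All three measured flat on their pocket floors and are released. One doubt: while placing the first bracket, joint 5 read 0.196 rad against its listed lower limit of 0.2, so I backed off and finished at a smaller tool tilt.

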